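# Square the bearing plate into the corner stop and fit its dust cap

## Task

Slide the steel bearing plate along the bench until two of its edges lie flat against both rails of the corner stop. Then fit the dust cap over the plate's stud and press it straight down until it clicks and sits flush on the plate; do not ease off at the click, and finish with the gripper still bearing down on the seated cap with a good 10 N, the plate still flat against both rails. Leave the pipe ring, the nut and the arbor where they lie.

Things in the scene. Friction and masses are not known exactly. Their poses are not given: they have to be found in the camera images.
- corner_stop: Fixed grey L of two rails, 22 mm high (26 at the bolt heads), 18 mm thick, turned up to 0.25 rad. Origin: inside corner of the L, on the bench. The far rail's stop face is the plane x = 0 of this frame, from y = 0 to -105 mm; the left rail's is the plane y = 0, from x = 0 to -105 mm. The plate belongs in the quadrant x < 0, y < 0.
- plate: Loose steel plate, 90 (its x) by 80 (its y) by 14 mm, 0.6 kg, flat on the bench; slides when pushed at an edge. Origin: centre of its underside. Its axes start within 0.25 rad of the corner stop's. Registered, its +x edge is on the far rail and its +y edge on the left rail: origin at x = -45, y = -40 mm in the corner stop's frame, axes parallel. A stud stands in its middle.
- plate_seat (a point): Point on the stud's axis in the plate's top face, 14 mm above the bench, where the cap's underside seats. The stud is 18.4 mm in diameter and 28 mm high from here, its top 6 mm tapered to 8 mm diameter; four small brass springs stand out from its sides, 24.6 mm across, widest 8 mm above this point.
- cap: Loose knurled aluminium cap, 37 mm diameter, 36 mm high, 60 g, mouth down on the bench. Origin: centre of its mouth (underside), z up. Mouth 20 mm wide with a 4 mm high lip, wider above, 32 mm deep. Pushed down on the stud, the lip meets the springs about 12 mm above the seat, the push peaks at about 8 to 18 N at 6 to 8 mm above it, then drops, and below 4 mm it is drawn down onto the plate.
- ring: Bystander: short ring cut from pipe, 48 mm in diameter, 23 mm high; origin at the centre of its underside. Leave it.
- nut: Bystander: rusty hexagon nut, 26 mm across, 11 mm high; origin at the centre of its underside. Leave it.
- arbor: Bystander: short steel arbor lying down, 73x84x35 mm; origin at the centre of its underside. Leave it.
- stud_tip (a point): Top of the stud, 42 mm above the bench, on its axis.
Mind the look-alikes: they are no part of the job. What is shaped like the plate but orange or pink is not meant.

How it is judged:
On the way, in this order (a step that is already met when the one before it is completed fails the run):
1. the plate lies flat against both rails, the stud still uncapped (x of plate in the frame of corner_stop above -0.048 m and y of plate in the frame of corner_stop above -0.043 m and angle between the x axis of plate and the x axis of corner_stop, either way round below 0.04 rad and angle between plate's own z axis and vertical below 0.03 rad and horizontal distance between cap and plate_seat above 0.03 m), for 0.3 s.
2. the cap has clicked past the springs and sits on the plate (z of cap in the frame of plate_seat below 0.0015 m and horizontal distance between cap and plate_seat below 0.002 m and angle between the z axis of cap and the z axis of plate, either way round below 0.06 rad), for 0.2 s.
At the end, for the whole second after the job is handed in: The cap sits on the plate (under 1.5 mm gap, within 2 mm of the stud's axis, not tilted by more than 0.06 rad), the gripper touches it and it bears on the plate with more than 6 N through the last second, and the plate lies against both rails (gaps under 3 mm, within 0.04 rad) (all of step 2 and contact force between cap and plate above 6 N and contact force between the fingers and cap above 4 N and x of plate in the frame of corner_stop above -0.048 m and y of plate in the frame of corner_stop above -0.043 m and angle between the x axis of plate and the x axis of corner_stop, either way round below 0.04 rad and angle between plate's own z axis and vertical below 0.03 rad); the arm keeps its last pose, push and grip.
It fails at once if a bystander was pushed more than 30 mm (distance of any of ring, nut, arbor from where it was at the start of the episode above 0.03 m).
It also fails if it takes over 72 s, if anything falls off the work surface, if the arm or the gripper's body presses on something with over 40 N, if the wrist force passes 120 N, or if a joint passes its speed limit or range.

## Robot

A 6-joint arm with a two-finger parallel gripper is mounted at the origin on a cart in front of the work surface, level with it; the furniture and walls round the work are solid. World frame = base frame: x ahead of the robot, y to its left, z up, the work surface at z = 0. Lengths are in m, angles in rad, forces in N, time in s.
With the tool pointing down it reaches from about 0.4 to 0.925 m from the base axis. Payload 12.5 kg.
Tool frame: the origin (TCP) lies midway between the tips of the shut fingers; the grasp point (between the pads) lies 19 mm behind it; z points along the fingers, y is the line along which they close (so a half turn about z gives the same grasp; the last joint's range is limited). The gripper opens to 95 mm and grips with 3 to 60 N. Pads are 20 mm wide; open, the fingers measure 119 mm over their backs; the gripper's body (75 mm by 180 mm) begins 59 mm behind the grasp point.
Start: joints at [-1.231, 0.491, 1.559, -0, 1.092, -0.106], TCP at [0.27, -0.564, 0.215] pointing down, gripper open.
Joint ranges: [-3.1, 3.1], [-0.84, 2.19], [0.05, 2.79], [-1.13, 4.28], [0.06, 2.93], [-2.69, 2.69]. Speed limits (rad/s): [2.22, 2.22, 2.79, 3.14, 3.14, 3.14].

## Interface

Orientations are given as a rotation vector (axis times angle).
In Python, from rig import * gives the robot as it stands. The module is installed in compiled form; this text tells all that it offers.
- The arm moves only by the tool play_rows, never from a script. Its arguments are lists of equal length, an entry for each row: "linear": the shift along the tool's x, y, z in m, a list of three; "twist": the turn, a rotation vector about the tool's x, y, z in degrees, a list of three; "hand": the closure in counts, from 0 (fully open) to 255 (shut). A call has 1 to 20 rows; each row shifts and turns the commanded pose from where the row before left it, along the tool's axes as they then stand; what a row does not reach is not made up. A row lasts 1/10 s, in which the tool goes at most 50 mm and 8.59 degrees, less where a joint would pass 70% of its speed; a pose out of reach is approached as far as the arm can. A call with a gripper value outside its range is refused whole. The fingers move at their own pace and stop on an object; the grip force is fixed at half the most. Time passes only in rows, so rows that do not move let the fingers close. It gives the time, the measured TCP pose, the force, the opening and the grip force at its end, in the units of the state.
- get_state(): the state, without advancing time (a new reading comes with each control period).
- snapshot(name): name is "scene" or "side" or "wrist"; returns the picture (420x560x3 uint8, red, green, blue); there is no depth.
- get_calibration(name): a dict with "fx", "fy", "cx", "cy" (pixels), "dist" ([k1, k2, p1, p2, k3] as OpenCV has them; the pictures are not rectified), "world_to_cam" (4x4, takes a point from world to camera coordinates). Camera axes: x right, y up, looking along -z (the intrinsics and any distortion apply to the point x, -y, -z); pixel columns grow to the right and rows downward; lengths in m; the calibration is good to about 2 mm. A picture is of the moment at which its call begins: read the wrist's pose just before it. get_calibration takes no time and is no camera call; for the wrist camera it gives the pose at the moment of the call.
- sign_off(): hands the job in; it is judged then, once.
The state is a dict: "clock": time; "joints": joint angles; "joint_velocities": joint speeds; "joint_torque": joint torques, N m; "ee_pos": TCP position; "orientation": TCP orientation; "contact_force": force on the tool from outside, world axes, zero at the start; "moment": the same for the moment, N m; "gripper_width": opening from 0.0 (shut) to 1.0 (fully open); "grip_force": force on a finger pad.
Only numpy, scipy, OpenCV 4.12 (cv2) and the standard library are available. Lean on these libraries where they do the work, as an engineer would, in place of code of your own. Each camera call takes 0.05 s, during which the arm holds its last target. There are 200 camera calls.

## Working session

There is one attempt and no reset: what is moved stays moved. The work goes in short steps, Python scripts to look and compute and a tool call to move; the robot and the scene stay as the last step left them, time stands still between calls to the robot, and variables do not carry over. Pictures are saved under pics/ and viewed, at most 11 in all, crops included, and the job is handed in when it is done.

Besides the shell and the picture viewer there is one more tool, called after "Call:" as a command line: name --argument value ..., lists and objects as JSON in quotes. play_rows: Moves the arm, as the interface text tells. Its arguments: {"type":"object","properties":{"linear":{"type":"array","items":{"type":"array","items":{"type":"number"}}},"twist":{"type":"array","items":{"type":"array","items":{"type":"number"}}},"hand":{"type":"array","items":{"type":"number"}}},"required":["linear","twist","hand"]}

```bash
mkdir -p pics; cat > h.py <<'E'
from rig import *
import numpy as np, cv2
from scipy.spatial.transform import Rotation as R
def snap(n,f):
    c=get_calibration(n); im=snapshot(n); cv2.imwrite('pics/'+f,im[:,:,::-1]); np.save('pics/'+f[:-4]+'.npy',np.array([c],dtype=object),allow_pickle=True); return im,c
def load(f):
    return cv2.imread('pics/'+f), np.load('pics/'+f[:-4]+'.npy',allow_pickle=True)[0]
def ray(c,px):
    K=np.array([[c['fx'],0,c['cx']],[0,c['fy'],c['cy']],[0,0,1]])
    p=cv2.undistortPoints(np.array(px,float).reshape(-1,1,2),K,np.array(c['dist'],float)).reshape(-1,2)
    d=np.c_[p[:,0],-p[:,1],-np.ones(len(p))]
    T=np.linalg.inv(np.array(c['world_to_cam'])); return T[:3,3], d@T[:3,:3].T
def onz(c,px,z):
    o,d=ray(c,px); return o+d*((z-o[2])/d[:,2])[:,None]
def proj(c,P):
    P=np.atleast_2d(P); W=np.array(c['world_to_cam']); q=P@W[:3,:3].T+W[:3,3]; q=q*[1,-1,-1]
    K=np.array([[c['fx'],0,c['cx']],[0,c['fy'],c['cy']],[0,0,1]])
    return cv2.projectPoints(q,np.zeros(3),np.zeros(3),K,np.array(c['dist'],float))[0].reshape(-1,2)
E
python3 - <<'E'
from h import *
for n in('scene','side'):
    im,c=snap(n,n+'0.png'); T=np.linalg.inv(np.array(c['world_to_cam'])); print(n,T.round(3).tolist(),c['fx'],c['dist'])
print(get_state())
E
```

```text
scene [[-0.675, 0.476, -0.564, -0.159], [-0.738, -0.44, 0.511, 0.611], [-0.005, 0.761, 0.649, 0.859], [0.0, 0.0, 0.0, 1.0]] 454.07432502556014 [0.03116492 0.         0.         0.         0.        ]
side [[0.983, 0.12, -0.14, 0.377], [-0.184, 0.588, -0.788, -1.01], [-0.012, 0.8, 0.599, 0.789], [0.0, 0.0, 0.0, 1.0]] 461.997612086264 [-0.08099507  0.          0.          0.          0.        ]
{'clock': 0.1, 'joints': array([-1.23061759e+00,  4.91450019e-01,  1.55941946e+00,  1.29813606e-05,
        1.09162763e+00, -1.05608108e-01]), 'joint_velocities': array([ 0.00071308, -0.00086899, -0.00172094,  0.00185546,  0.00141742,
       -0.00074951]), 'joint_torque': array([ 3.61543331e-03, -6.13624477e+01, -2.58606559e+01,  6.94551319e-02,
        4.70162078e-02, -3.44519890e-05]), 'ee_pos': array([ 0.26942791, -0.56371068,  0.21414011]), 'orientation': array([-3.06300047e+00, -6.94248529e-01,  1.48237910e-04]), 'contact_force': array([ 1.21428884,  0.58379554, -0.81669351]), 'moment': array([-0.00955854, -0.02865708, -0.05827422]), 'grip_force': 0.0, 'gripper_width': 1.0027904642338843}
```

View pics/scene0.png

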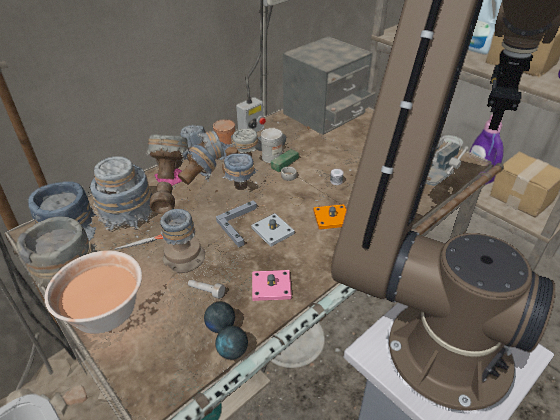

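View pics/side0.png

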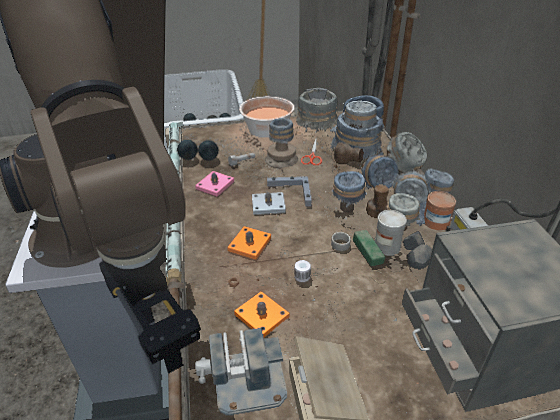

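The scene view shows the grey steel plate at (273,228), the L stop at (238,222), the white-grey cap at (337,177) and the ring at (288,173). The side view has the plate at (267,203), stop at (292,190), cap at (302,272), ring at (341,241) and nut at (233,282). Plate candidates in the side view are grey (267,203), pink (215,183), orange (249,243) and orange (262,312); only the grey one is steel, and it lies beside the stop. I'll confirm this in an enlarged crop.

```bash
python3 - <<'E'
from h import *
a,_=load('scene0.png'); b,_=load('side0.png')
A=cv2.resize(a[160:260,200:360],None,fx=5,fy=5,interpolation=cv2.INTER_CUBIC)[:, :800]
B=cv2.resize(b[165:290,220:352],None,fx=6,fy=6,interpolation=cv2.INTER_CUBIC)
cv2.imwrite('pics/ca.png',A); cv2.imwrite('pics/cb.png',cv2.resize(b[165:265,230:350],None,fx=6,fy=6,interpolation=cv2.INTER_CUBIC))
_,c=load('side0.png');_,s=load('scene0.png')
print(onz(c,[[267,203],[302,281],[341,248],[233,283],[308,207],[348,160]],0.0).round(3)); print(onz(s,[[273,228],[337,183],[288,178],[238,242]],0.0).round(3))
E
```

```text
[[ 0.523  0.04   0.   ]
 [ 0.555 -0.277  0.   ]
 [ 0.676 -0.185  0.   ]
 [ 0.396 -0.252 -0.   ]
 [ 0.634 -0.002  0.   ]
 [ 0.82   0.218  0.   ]]
[[ 0.532  0.021  0.   ]
 [ 0.549 -0.258  0.   ]
 [ 0.671 -0.164  0.   ]
 [ 0.555  0.125  0.   ]]
```

View pics/ca.png

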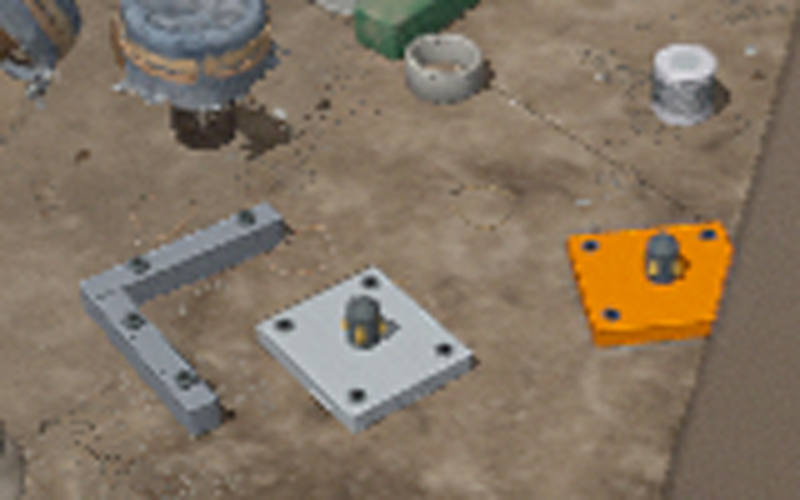

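View pics/cb.png

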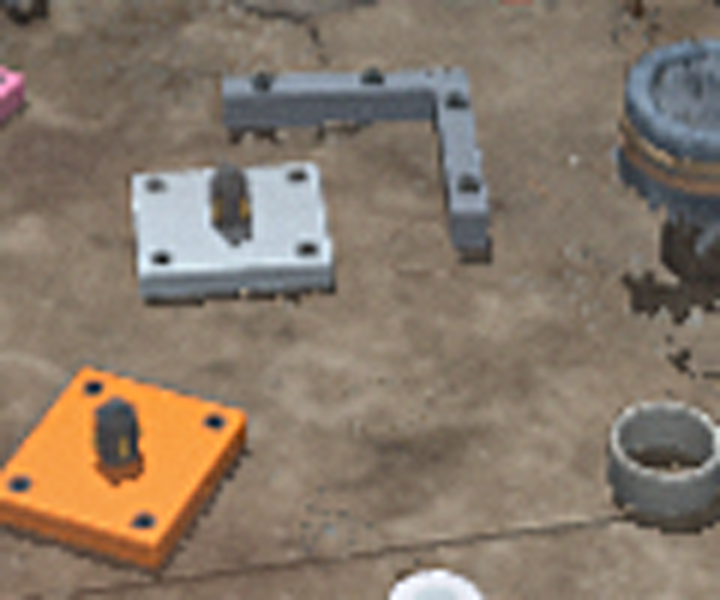

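The crops confirm the grey steel plate with its stud and four holes, and the L stop up and left of it. Now I'll turn the picked corners into positions.

```bash
python3 - <<'E'
from h import *
_,c=load('side0.png');_,s=load('scene0.png')
f=lambda L,k,o:[[(x+.5)/k-.5+o[0],(y+.5)/k-.5+o[1]] for x,y in L]
A=lambda L:f(L,5,(200,160)); B=lambda L:f(L,6,(230,165))
mm=lambda p:(p[:,:2]*1000).round(0).tolist()
print('plate sc',mm(onz(s,A([(375,267),(473,355),(355,418),(257,327)]),.014)))
print('plate si',mm(onz(c,B([(318,163),(330,265),(141,278),(133,175)]),.014)))
print('stop sc corner,far end,left end',mm(onz(s,A([(132,297),(285,228),(217,402)]),.022)))
print('stop si',mm(onz(c,B([(435,93),(450,211),(225,107)]),.022)))
w=get_calibration('wrist'); T=np.linalg.inv(np.array(w['world_to_cam'])); st=get_state()
Rt=R.from_rotvec(st['orientation']); print('cam in tool',Rt.inv().apply(T[:3,3]-st['ee_pos']).round(3),(Rt.as_matrix().T@T[:3,:3]).round(2).tolist(),w['fx'],Rt.as_matrix().round(3).tolist())
E
```

```text
plate sc [[564.0, -13.0], [475.0, -5.0], [482.0, 73.0], [570.0, 67.0]]
plate si [[574.0, 66.0], [564.0, -15.0], [478.0, -7.0], [485.0, 74.0]]
stop sc corner,far end,left end [[629.0, 107.0], [616.0, 8.0], [533.0, 124.0]]
stop si [[640.0, 102.0], [625.0, 4.0], [536.0, 111.0]]
cam in tool [ 0.07 -0.   -0.17] [[0.0, 0.97, 0.25], [1.0, -0.0, 0.0], [0.0, 0.25, -0.97]] 313.49334721458877 [[0.902, 0.431, -0.0], [0.431, -0.902, 0.001], [0.0, -0.001, -1.0]]
```

Call:
play_rows --linear '[[0, 0, -0.01], [0, 0, -0.01], [0, 0, -0.01], [0, 0, -0.01], [0.01425, -0.0376, 0], [0.01425, -0.0376, 0], [0.01425, -0.0376, 0], [0.01425, -0.0376, 0], [0.01425, -0.0376, 0], [0.01425, -0.0376, 0], [0.01425, -0.0376, 0], [0.01425, -0.0376, 0], [0.01425, -0.0376, 0], [0.01425, -0.0376, 0], [0.01425, -0.0376, 0], [0.01425, -0.0376, 0], [0.01425, -0.0376, 0], [0.01425, -0.0376, 0], [0.01425, -0.0376, 0], [0.01425, -0.0376, 0]]' --twist '[[0, 0, 8.4], [0, 0, 8.4], [0, 0, 8.4], [0, 0, 8.4], [0, 0, 0], [0, 0, 0], [0, 0, 0], [0, 0, 0], [0, 0, 0], [0, 0, 0], [0, 0, 0], [0, 0, 0], [0, 0, 0], [0, 0, 0], [0, 0, 0], [0, 0, 0], [0, 0, 0], [0, 0, 0], [0, 0, 0], [0, 0, 0]]' --hand '[0, 0, 0, 0, 0, 0, 0, 0, 0, 0, 0, 0, 0, 0, 0, 0, 0, 0, 0, 0]'

```text
clock: 2.1
ee_pos: [0.5801, 0.0014, 0.2544]
orientation: [3.134, -0.221, -0.001]
contact_force: [1.1, -0.6, -0.1]
gripper_width: 1.003
grip_force: 0.0
```

Call:
play_rows --linear '[[0, 0, 0], [0, 0, 0]]' --twist '[[0, 0, 0], [0, 0, 0]]' --hand '[0, 0]'

```text
clock: 2.3
ee_pos: [0.5794, 0.0004, 0.2541]
orientation: [3.134, -0.218, -0.002]
contact_force: [-0.3, -0.3, 0.3]
gripper_width: 0.998
grip_force: 0.0
```

```bash
python3 - <<'E'
from h import *
snap('wrist','w1.png'); s=get_state(); print(s['ee_pos'],R.from_rotvec(s['orientation']).as_matrix().round(4).tolist(),s['contact_force'])
E
```

```text
[ 5.79177077e-01 -3.89040483e-04  2.54253604e-01] [[0.9902, -0.1396, -0.0009], [-0.1396, -0.9902, -0.0002], [-0.0009, 0.0003, -1.0]] [-0.44063424  0.08278733 -0.00210752]
```

View pics/w1.png

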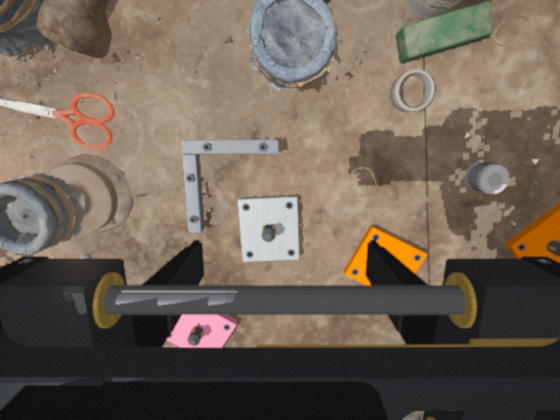

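The wrist view shows the plate at (269,228), the stop's inner corner near (201,153), the cap at (490,179) and the ring at (414,90). I'll measure them by masks.

```bash
python3 - <<'E'
from h import *
im,c=load('w1.png')
def blob(x0,y0,x1,y1,m):
    k=np.zeros(im.shape[:2],np.uint8); k[y0:y1,x0:x1]=m[y0:y1,x0:x1]
    C=cv2.findContours(k,cv2.RETR_EXTERNAL,cv2.CHAIN_APPROX_NONE)[0]; return max(C,key=cv2.contourArea)
g=im.astype(int); hsv=cv2.cvtColor(im,cv2.COLOR_BGR2HSV)
grey=((g[:,:,0]>g[:,:,2]-6)&(g[:,:,1]>95)).astype(np.uint8)
P=blob(228,185,310,275,grey); r=cv2.boxPoints(cv2.minAreaRect(P)); print('platepx',r.round(1).tolist(),cv2.contourArea(P))
w=onz(c,r,.014)[:,:2]*1000; print(w.round(1).tolist(),w.mean(0),[np.linalg.norm(w[i]-w[i-1]).round(1) for i in range(4)])
for i in range(4): d=w[i]-w[i-1]; print(np.degrees(np.arctan2(d[1],d[0])).round(1),end=' ')
S=blob(175,132,290,240,grey); ap=cv2.approxPolyDP(S,3,True)[:,0]; print('stop',ap.tolist(),(onz(c,ap,.022)[:,:2]*1000).round(0).tolist())
# inner edges by line fits
pts=S[:,0]
a=pts[(pts[:,0]>215)&(pts[:,0]<270)&(pts[:,1]>147)]; b=pts[(pts[:,1]>165)&(pts[:,1]<225)&(pts[:,0]>193)]
L=[]
for q in (a,b):
    q=(onz(c,q+0.,.022)[:,:2]*1000).astype(np.float32); l=cv2.fitLine(q,cv2.DIST_HUBER,0,.01,.01).ravel(); L.append(l); print('edge ang',np.degrees(np.arctan2(l[1],l[0])),len(q))
A=np.c_[L[0][:2],-L[1][:2]]; t=np.linalg.solve(A,L[1][2:]-L[0][2:]); print('corner',L[0][2:]+t[0]*L[0][:2])
K=blob(460,155,515,205,((hsv[:,:,2]>130)).astype(np.uint8)); print('cap',cv2.minEnclosingCircle(K),cv2.boundingRect(K))
print(im[179,470:512].tolist()[::3])
E
```

```text
platepx [[237.60000610351562, 197.8000030517578], [296.70001220703125, 195.1999969482422], [299.5, 258.79998779296875], [240.39999389648438, 261.29998779296875]] 3564.0
[[572.6, 64.1], [565.2, -14.5], [474.2, -6.7], [481.8, 76.4]] [523.44434203  29.83371681] [np.float64(91.6), np.float64(79.0), np.float64(91.3), np.float64(83.4)]
-7.7 -95.4 175.1 84.8 stop [[277, 139], [181, 141], [189, 232], [201, 230], [195, 155], [276, 153]] [[641.0, 1.0], [655.0, 120.0], [537.0, 136.0], [537.0, 119.0], [636.0, 107.0], [624.0, 5.0]]
edge ang 82.04425 54
edge ang -7.735023 59
corner [638.4217  106.18025]
cap ((497.0, 180.5), 17.356653213500977) (480, 165, 35, 29)
[[81, 80, 80], [79, 77, 78], [90, 90, 91], [114, 111, 116], [151, 149, 153], [153, 151, 156], [138, 136, 137], [133, 132, 130], [132, 131, 129], [133, 132, 130], [133, 133, 130], [148, 146, 149], [148, 146, 149], [122, 135, 152]]
```

Call:
play_rows --linear '[[-0.02, -0.0075, 0.02], [-0.02, -0.0075, 0.03], [-0.0194, -0.0073, 0.04], [0, 0, 0.04], [0, 0, 0.04], [0, 0, 0.03], [0, 0, 0.016], [0, 0, 0.01], [0, 0, 0], [0, 0, 0]]' --twist '[[0, 0, 0], [0, 0, 0], [0, 0, 0], [0, 0, 0], [0, 0, 0], [0, 0, 0], [0, 0, 0], [0, 0, 0], [0, 0, 0], [0, 0, 0]]' --hand '[0, 0, 0, 0, 0, 0, 0, 0, 0, 0]'

```text
clock: 3.35
ee_pos: [0.5241, 0.0297, 0.0293]
orientation: [3.134, -0.222, 0.001]
contact_force: [0.2, -0.2, 0.2]
gripper_width: 0.995
grip_force: 0.0
```

Call:
play_rows --linear '[[0, 0, 0], [0, 0, 0], [0, 0, 0], [0, 0, 0], [0, 0, 0], [0, 0, 0], [0, 0, 0], [0, 0, 0], [0, 0, 0], [0, 0, 0], [0, 0, 0], [0, 0, 0]]' --twist '[[0, 0, 0], [0, 0, 0], [0, 0, 0], [0, 0, 0], [0, 0, 0], [0, 0, 0], [0, 0, 0], [0, 0, 0], [0, 0, 0], [0, 0, 0], [0, 0, 0], [0, 0, 0]]' --hand '[200, 225, 225, 225, 225, 225, 225, 225, 225, 225, 225, 225]'

```text
clock: 4.55
ee_pos: [0.5239, 0.0301, 0.0286]
orientation: [3.134, -0.221, -0.0]
contact_force: [-0.2, -0.1, 0.2]
gripper_width: 0.184
grip_force: 30.0
```

Call:
play_rows --linear '[[0.005, -0.0044, 0], [0.005, -0.0044, 0], [0.005, -0.0044, 0], [0.005, -0.0044, 0], [0.005, -0.0044, 0], [0.005, -0.0044, 0], [0.005, -0.0044, 0], [0.005, -0.0044, 0], [0.005, -0.0044, 0], [0.005, -0.0044, 0], [0, 0, 0]]' --twist '[[0, 0, 0], [0, 0, 0], [0, 0, 0], [0, 0, 0], [0, 0, 0], [0, 0, 0], [0, 0, 0], [0, 0, 0], [0, 0, 0], [0, 0, 0], [0, 0, 0]]' --hand '[225, 225, 225, 225, 225, 225, 225, 225, 225, 225, 225]'

```text
clock: 5.65
ee_pos: [0.581, 0.0674, 0.0286]
orientation: [-3.133, 0.22, -0.004]
contact_force: [1.7, 1.3, -2.1]
gripper_width: 0.183
grip_force: 30.0
```

Call:
play_rows --linear '[[0.001, 0, 0], [0.001, 0, 0], [0.001, 0, 0], [0.001, 0, 0], [0.001, 0, 0], [0, 0, 0]]' --twist '[[0, 0, 0], [0, 0, 0], [0, 0, 0], [0, 0, 0], [0, 0, 0], [0, 0, 0]]' --hand '[225, 225, 225, 225, 225, 225]'

```text
clock: 6.25
ee_pos: [0.5845, 0.0658, 0.0286]
orientation: [3.134, -0.221, -0.0]
contact_force: [-4.4, 1.2, 2.4]
gripper_width: 0.184
grip_force: 30.0
```

Call:
play_rows --linear '[[0, -0.001, 0], [0, -0.001, 0], [0, -0.001, 0], [0, -0.001, 0], [0, 0, 0]]' --twist '[[0, 0, 0], [0, 0, 0], [0, 0, 0], [0, 0, 0], [0, 0, 0]]' --hand '[225, 225, 225, 225, 225]'

```text
clock: 6.75
ee_pos: [0.5855, 0.0701, 0.0286]
orientation: [-3.134, 0.221, -0.001]
contact_force: [1.8, -1.8, -2.0]
gripper_width: 0.179
grip_force: 30.0
```

Call:
play_rows --linear '[[0, -0.001, 0], [0, -0.001, 0], [0, -0.001, 0], [0, 0, 0]]' --twist '[[0, 0, 0], [0, 0, 0], [0, 0, 0], [0, 0, 0]]' --hand '[225, 225, 225, 225]'

```text
clock: 7.15
ee_pos: [0.5847, 0.0723, 0.0286]
orientation: [3.133, -0.221, -0.003]
contact_force: [-3.8, -9.2, 1.9]
gripper_width: 0.183
grip_force: 30.0
```

Call:
play_rows --linear '[[0.001, 0, 0], [0.001, 0, 0], [0.001, 0, 0], [0, 0, 0]]' --twist '[[0, 0, 0], [0, 0, 0], [0, 0, 0], [0, 0, 0]]' --hand '[225, 225, 225, 225]'

```text
clock: 7.55
ee_pos: [0.5852, 0.0722, 0.0285]
orientation: [3.133, -0.221, -0.012]
contact_force: [-14.4, -7.3, 10.0]
gripper_width: 0.181
grip_force: 30.0
```

Call:
play_rows --linear '[[0, -0.001, 0], [0, -0.001, 0], [0.001, 0, 0], [0.001, 0, 0], [0, 0, 0], [0, 0, 0]]' --twist '[[0, 0, 0], [0, 0, 0], [0, 0, 0], [0, 0, 0], [0, 0, 0], [0, 0, 0]]' --hand '[225, 225, 225, 225, 225, 225]'

```text
clock: 8.15
ee_pos: [0.5852, 0.0725, 0.0284]
orientation: [3.131, -0.22, -0.02]
contact_force: [-24.7, -17.9, 17.8]
gripper_width: 0.179
grip_force: 30.0
```

```bash
python3 - <<'E'
from h import *
im,c=snap('wrist','w2.png')
st=get_state(); print(st['ee_pos'],st['contact_force'])
cv2.imwrite('pics/w2c.png',cv2.resize(im[120:420,90:490,::-1],None,fx=2,fy=2))
E
```

```text
[0.58524302 0.07251404 0.02845118] [-24.75334831 -17.32719013  16.85387025]
```

View pics/w2c.png

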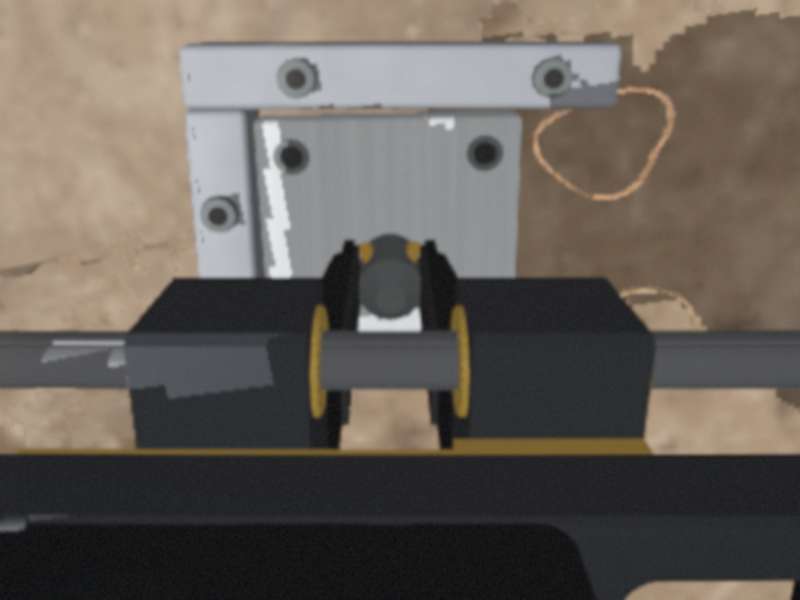

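The plate is nearly home. A thin gap shows along the far rail (crop rows 107 to 117), so I'll measure it.

```bash
python3 - <<'E'
from h import *
im,c=load('w2.png')
f=lambda L:[[(x+.5)/2-.5+90,(y+.5)/2-.5+120] for x,y in L]
r=onz(c,f([(260,108),(600,107)]),.022)[:,:2]*1000; p=onz(c,f([(260,117),(518,113)]),.014)[:,:2]*1000
l=onz(c,f([(248,115),(254,275)]),.022)[:,:2]*1000; q=onz(c,f([(256,120),(264,275)]),.014)[:,:2]*1000
an=lambda a:np.degrees(np.arctan2(*(a[1]-a[0])[::-1]))
for a in (r,p,l,q): print(a.round(1).tolist(),an(a).round(2))
def dist(pt,a): d=(a[1]-a[0])/np.linalg.norm(a[1]-a[0]); v=pt-a[0]; return d[0]*v[1]-d[1]*v[0]
print([dist(x,r) for x in p],[dist(x,l) for x in q])
g=im.astype(int).sum(2)//3
for x in (225,250,275,300,330): print(x,g[168:184,x])
E
```

```text
[[637.1, 101.6], [624.0, 6.8]] -97.86
[[633.6, 103.9], [624.1, 28.3]] -97.15
[[635.6, 105.4], [587.6, 113.2]] 170.69
[[632.9, 105.3], [584.0, 112.4]] 171.68
[np.float64(-3.800235062619516), np.float64(-2.8553501816478057)] [np.float64(0.5560462558920231), np.float64(1.4119105556258047)]
225 [188 189 188 183 171 154 147 145 145 135 119 128 166 203 223 231]
250 [189 190 188 181 157 118 118 132 132 122 115 119 132 139 142 141]
275 [187 186 188 180 152 114 120 137 131 116 115 127 138 141 144 143]
300 [185 184 184 179 165 146 128 118 111 113 121 135 141 146 146 145]
330 [183 182 182 177 165 142 110 101 111 115 128 139 142 144 145 145]
```

Pushing at stud height tips the plate slightly, so I'll release and push its edges low down instead.

Call:
play_rows --linear '[[-0.001, 0.001, 0], [-0.001, 0.001, 0], [0, 0, 0], [0, 0, 0], [0, 0, 0], [0, 0, 0], [0, 0, 0], [0, 0, -0.01], [0, 0, -0.02], [0, 0, -0.02], [-0.03, 0, 0], [-0.03, 0, 0], [-0.02, 0, 0], [0, 0, 0], [0, 0, 0], [0, 0, 0]]' --twist '[[0, 0, 0], [0, 0, 0], [0, 0, 0], [0, 0, 0], [0, 0, 0], [0, 0, 0], [0, 0, 0], [0, 0, 0], [0, 0, 0], [0, 0, 0], [0, 0, 0], [0, 0, 0], [0, 0, 0], [0, 0, 0], [0, 0, 0], [0, 0, 0]]' --hand '[225, 225, 120, 120, 120, 120, 120, 120, 120, 120, 255, 255, 255, 255, 255, 255]'

```text
clock: 9.8
ee_pos: [0.5104, 0.0837, 0.079]
orientation: [-3.134, 0.221, -0.002]
contact_force: [0.8, -0.5, 0.1]
gripper_width: 0.079
grip_force: 0.0
```

```bash
python3 - <<'E'
from h import *
im,c=snap('wrist','w3.png')
st=get_state(); print(st['ee_pos'],st['contact_force'],st['gripper_width'])
cv2.imwrite('pics/w3c.png',cv2.resize(im[120:420,90:490,::-1],None,fx=2,fy=2))
E
```

```text
[0.51026966 0.08361431 0.07877636] [0.84726139 0.25562051 0.03908005] 0.04599259370524403
```

View pics/w3c.png

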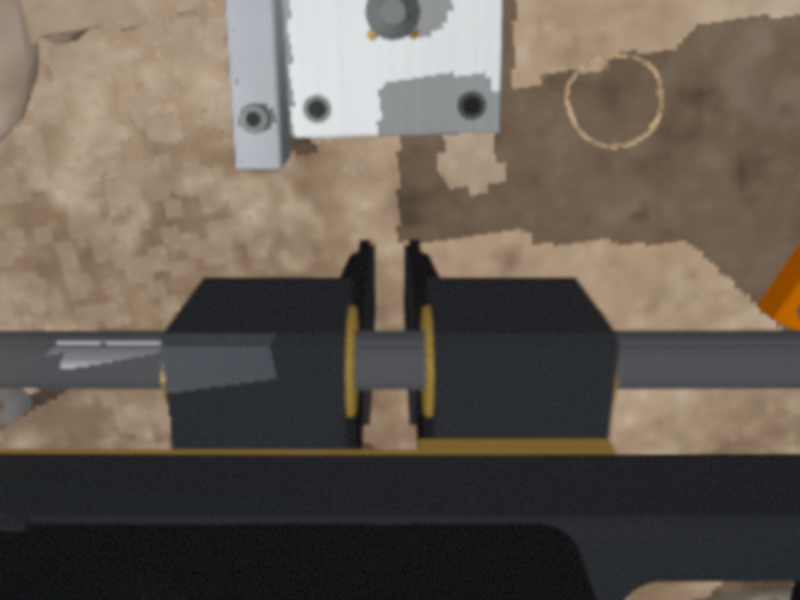

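The crop shows the fingers in line behind the plate's near edge (390,133), with the stud at (392,12). Next I'll lower and push along +x.

Call:
play_rows --linear '[[0, 0, 0.03], [0, 0, 0.03], [0, 0, 0.012], [0, 0, 0], [0.005, 0, 0], [0.005, 0, 0], [0.004, 0, 0], [0.002, 0, 0], [0.002, 0, 0], [0.001, 0, 0], [0.001, 0, 0], [0, 0, 0]]' --twist '[[0, 0, 0], [0, 0, 0], [0, 0, 0], [0, 0, 0], [0, 0, 0], [0, 0, 0], [0, 0, 0], [0, 0, 0], [0, 0, 0], [0, 0, 0], [0, 0, 0], [0, 0, 0]]' --hand '[255, 255, 255, 255, 255, 255, 255, 255, 255, 255, 255, 255]'

```text
clock: 11.05
ee_pos: [0.5289, 0.0809, 0.0066]
orientation: [3.134, -0.221, -0.001]
contact_force: [-0.5, 0.4, 1.1]
gripper_width: 0.007
grip_force: 0.4
```

Call:
play_rows --linear '[[0.001, 0, 0], [0.001, 0, 0], [0.001, 0, 0], [0, 0, 0]]' --twist '[[0, 0, 0], [0, 0, 0], [0, 0, 0], [0, 0, 0]]' --hand '[255, 255, 255, 255]'

```text
clock: 11.45
ee_pos: [0.531, 0.0806, 0.0065]
orientation: [3.134, -0.22, -0.004]
contact_force: [-4.7, 0.8, 3.3]
gripper_width: 0.006
grip_force: 2.4
```

Call:
play_rows --linear '[[0.001, 0, 0], [0.001, 0, 0], [0, 0, 0]]' --twist '[[0, 0, 0], [0, 0, 0], [0, 0, 0]]' --hand '[255, 255, 255]'

```text
clock: 11.75
ee_pos: [0.5318, 0.0805, 0.0065]
orientation: [3.133, -0.22, -0.008]
contact_force: [-8.2, 1.7, 6.6]
gripper_width: 0.008
grip_force: 4.8
```

Call:
play_rows --linear '[[0.001, 0, 0], [0.001, 0, 0], [0.001, 0, 0], [0, 0, 0]]' --twist '[[0, 0, 0], [0, 0, 0], [0, 0, 0], [0, 0, 0]]' --hand '[255, 255, 255, 255]'

```text
clock: 12.15
ee_pos: [0.5321, 0.0804, 0.0064]
orientation: [3.133, -0.22, -0.017]
contact_force: [-20.4, 4.8, 15.9]
gripper_width: 0.003
grip_force: 10.4
```

Call:
play_rows --linear '[[0.001, 0, 0], [0.001, 0, 0], [0, 0, 0]]' --twist '[[0, 0, 0], [0, 0, 0], [0, 0, 0]]' --hand '[255, 255, 255]'

```text
clock: 12.45
ee_pos: [0.5322, 0.0804, 0.0063]
orientation: [3.133, -0.22, -0.023]
contact_force: [-27.6, 7.9, 21.3]
gripper_width: 0.007
grip_force: 14.2
```

Call:
play_rows --linear '[[-0.012, 0, 0], [0, 0, -0.03], [0, 0, -0.03], [0.02, 0.022, 0], [0.02, 0.022, 0], [0.021, 0.023, 0], [0, 0, 0.03], [0, 0, 0.03], [0, 0, 0], [0, -0.005, 0], [0, -0.005, 0], [0, -0.002, 0], [0, -0.002, 0], [0, 0, 0]]' --twist '[[0, 0, 0], [0, 0, 0], [0, 0, 0], [0, 0, 0], [0, 0, 0], [0, 0, 0], [0, 0, 0], [0, 0, 0], [0, 0, 0], [0, 0, 0], [0, 0, 0], [0, 0, 0], [0, 0, 0], [0, 0, 0]]' --hand '[255, 255, 255, 255, 255, 255, 255, 255, 255, 255, 255, 255, 255, 255]'

```text
clock: 13.85
ee_pos: [0.5803, 0.0206, 0.0072]
orientation: [3.134, -0.22, 0.002]
contact_force: [0.2, 0.1, -0.0]
gripper_width: 0.003
grip_force: 0.0
```

Call:
play_rows --linear '[[0, -0.001, 0], [0, -0.001, 0], [0, -0.001, 0], [0, 0, 0]]' --twist '[[0, 0, 0], [0, 0, 0], [0, 0, 0], [0, 0, 0]]' --hand '[255, 255, 255, 255]'

```text
clock: 14.25
ee_pos: [0.5805, 0.0232, 0.0066]
orientation: [3.134, -0.221, -0.0]
contact_force: [0.2, 0.4, 1.1]
gripper_width: 0.007
grip_force: 0.0
```

Call:
play_rows --linear '[[0, -0.001, 0], [0, -0.001, 0], [0, -0.001, 0], [0, 0, 0]]' --twist '[[0, 0, 0], [0, 0, 0], [0, 0, 0], [0, 0, 0]]' --hand '[255, 255, 255, 255]'

```text
clock: 14.65
ee_pos: [0.5809, 0.0263, 0.0066]
orientation: [3.134, -0.221, -0.0]
contact_force: [-0.5, 0.2, 0.8]
gripper_width: 0.007
grip_force: 0.0
```

Call:
play_rows --linear '[[0, -0.001, 0], [0, -0.001, 0], [0, -0.001, 0], [0, -0.001, 0], [0, 0, 0]]' --twist '[[0, 0, 0], [0, 0, 0], [0, 0, 0], [0, 0, 0], [0, 0, 0]]' --hand '[255, 255, 255, 255, 255]'

```text
clock: 15.15
ee_pos: [0.5803, 0.0286, 0.0066]
orientation: [3.132, -0.22, -0.004]
contact_force: [-6.7, -15.2, 4.2]
gripper_width: 0.006
grip_force: 7.9
```

Call:
play_rows --linear '[[0, -0.001, 0], [0, -0.001, 0], [0, -0.001, 0], [0, 0, 0]]' --twist '[[0, 0, 0], [0, 0, 0], [0, 0, 0], [0, 0, 0]]' --hand '[255, 255, 255, 255]'

```text
clock: 15.55
ee_pos: [0.5803, 0.0288, 0.0066]
orientation: [3.129, -0.219, -0.006]
contact_force: [-9.7, -37.6, 6.0]
gripper_width: 0.006
grip_force: 19.7
```

Call:
play_rows --linear '[[0, 0.01, 0], [0, 0.02, -0.03], [0, 0.025, -0.04], [0, 0.025, -0.04], [0, 0.03, -0.04], [0, 0.03, -0.04], [0, 0.015, 0], [0, 0, 0], [0, 0, 0], [0, 0, 0], [0, 0, 0]]' --twist '[[0, 0, 0], [0, 0, 0], [0, 0, 0], [0, 0, 0], [0, 0, 0], [0, 0, 0], [0, 0, 0], [0, 0, 0], [0, 0, 0], [0, 0, 0], [0, 0, 0]]' --hand '[255, 255, 100, 0, 0, 0, 0, 0, 0, 0, 0]'

```text
clock: 16.65
ee_pos: [0.5601, -0.1193, 0.1956]
orientation: [-3.133, 0.219, 0.003]
contact_force: [1.2, 0.7, -1.2]
gripper_width: 0.707
grip_force: 0.0
```

```bash
python3 - <<'E'
from h import *
im,c=snap('wrist','w4.png')
st=get_state(); print(st['ee_pos'],st['contact_force'],st['gripper_width'])
print(proj(c,[[.553,-.267,0],[.587,.072,.014],[.635,.106,.022]]))
cv2.imwrite('pics/w4c.png',cv2.resize(im[40:340,90:490,::-1],None,fx=2,fy=2,interpolation=cv2.INTER_CUBIC))
E
```

```text
[ 0.5601011  -0.11948626  0.19577929] [-0.08264101  0.58882286 -0.89408104] 0.7436043742725079
[[409.32525395 181.268865  ]
 [115.7472259  194.66916738]
 [ 69.8829141  157.53892627]]
```

View pics/w4c.png

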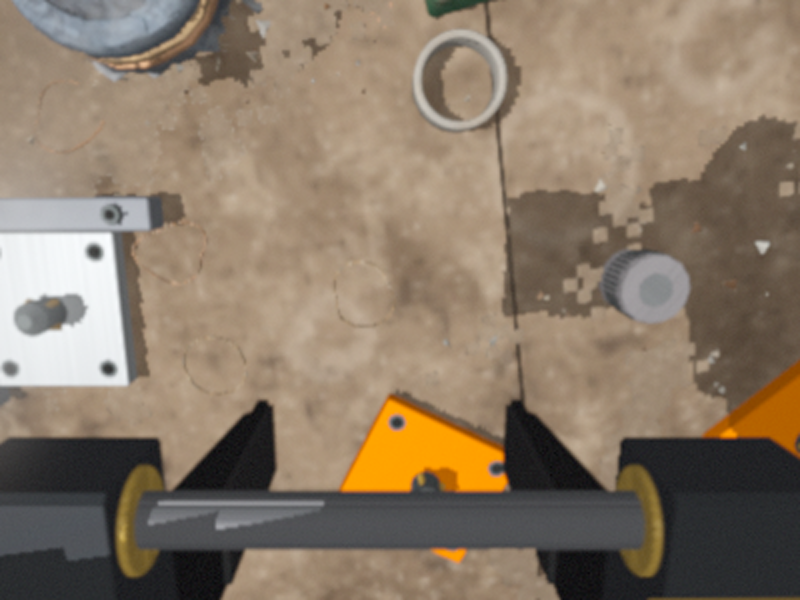

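The crop shows the cap's top centred at (655,288), the ring at (460,80), and the plate at left sitting flush under the far rail. The orange look-alike's near corner at (458,560) stays clear.

```bash
python3 - <<'E'
from h import *
im,c=load('w4.png'); st=get_state()
print('cap',onz(c,[[90+655/2-.25,40+288/2-.25]],.036))
g=im.astype(int); grey=((g[:,:,0]>g[:,:,2]-6)&(g[:,:,1]>150)).astype(np.uint8)
k=np.zeros_like(grey); k[157:236,80:160]=grey[157:236,80:160]
C=max(cv2.findContours(k,cv2.RETR_EXTERNAL,cv2.CHAIN_APPROX_NONE)[0],key=cv2.contourArea)
r=cv2.boxPoints(cv2.minAreaRect(C)); w=onz(c,r,.014)[:,:2]*1000
print(r.round(1).tolist(),w.round(1).tolist(),w.mean(0),[np.linalg.norm(w[i]-w[i-1]).round(1) for i in range(4)],[np.degrees(np.arctan2(*(w[i]-w[i-1])[::-1])).round(1) for i in range(4)])
dark=(g.max(2)<150).astype(np.uint8); k=np.zeros_like(dark); k[178:212,90:135]=dark[178:212,90:135]
C=max(cv2.findContours(k,cv2.RETR_EXTERNAL,cv2.CHAIN_APPROX_NONE)[0],key=cv2.contourArea); print(cv2.boundingRect(C))
print('studtip',onz(c,[[90+30/2,40+318/2]],.038))
# contact-derived stud: pushes at x-edge tcp & y-edge tcp, stop yaw
print('tool yaw',np.degrees(np.arctan2(*R.from_rotvec(st['orientation']).as_matrix()[[1,0],0])))
E
```

```text
cap [[ 0.55674099 -0.26175309  0.036     ]]
[[80.0, 157.0], [154.0, 157.0], [154.0, 232.0], [80.0, 232.0]] [[634.1, 100.0], [622.4, 18.0], [537.0, 39.3], [549.2, 126.7]] [585.68709812  71.01066581] [np.float64(89.0), np.float64(82.9), np.float64(88.0), np.float64(88.2)] [np.float64(-17.5), np.float64(-98.1), np.float64(166.0), np.float64(82.1)]
(100, 188, 32, 19)
studtip [[0.58694994 0.07105676 0.038     ]]
tool yaw -7.99686128361704
```

Call:
play_rows --linear '[[0.004, 0.035, 0], [0.004, 0.035, 0], [0.004, 0.035, 0], [0.0044, 0.0364, 0], [0, 0, 0.03], [0, 0, 0.03], [0, 0, 0], [0, 0, 0]]' --twist '[[0, 0, 0], [0, 0, 0], [0, 0, 0], [0, 0, 0], [0, 0, 0], [0, 0, 0], [0, 0, 0], [0, 0, 0]]' --hand '[50, 50, 50, 50, 50, 50, 50, 50]'

```text
clock: 17.5
ee_pos: [0.5568, -0.2623, 0.1368]
orientation: [-3.134, 0.22, 0.001]
contact_force: [-1.0, -0.6, -0.1]
gripper_width: 0.801
grip_force: 0.0
```

```bash
python3 - <<'E'
from h import *
im,c=snap('wrist','w5.png')
st=get_state(); print(st['ee_pos'],st['contact_force'],st['gripper_width'])
q=proj(c,[[.5567,-.2618,.036]])[0]; print(q,proj(c,[st['ee_pos']]))
cv2.imwrite('pics/w5c.png',cv2.resize(im[100:400,80:480,::-1],None,fx=2,fy=2,interpolation=cv2.INTER_CUBIC))
E
```

```text
[ 0.55723547 -0.2625306   0.13768983] [ 0.52545292 -0.36462635  0.81724444] 0.8064716557706542
[283.59478291 212.9645353 ] [[284.16310879 256.15403854]]
```

View pics/w5c.png

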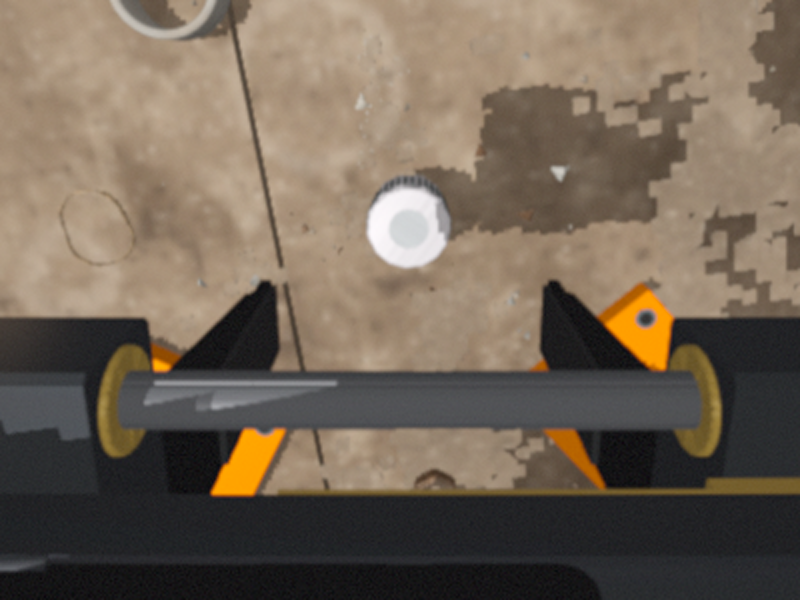

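The cap's top is at (408,228) in the crop, within 1 mm of the prediction, so I'll descend and grip.

Call:
play_rows --linear '[[0, 0, 0.04], [0, 0, 0.04], [0, 0, 0.03], [0, 0, 0.0155], [0, 0, 0], [0, 0, 0], [0, 0, 0], [0, 0, 0], [0, 0, 0], [0, 0, 0], [0, 0, 0], [0, 0, 0], [0, 0, 0], [0, 0, 0], [0, 0, 0]]' --twist '[[0, 0, 0], [0, 0, 0], [0, 0, 0], [0, 0, 0], [0, 0, 0], [0, 0, 0], [0, 0, 0], [0, 0, 0], [0, 0, 0], [0, 0, 0], [0, 0, 0], [0, 0, 0], [0, 0, 0], [0, 0, 0], [0, 0, 0]]' --hand '[50, 50, 50, 50, 50, 180, 180, 180, 180, 180, 180, 180, 180, 180, 180]'

```text
clock: 19.05
ee_pos: [0.5567, -0.2628, 0.0115]
orientation: [3.134, -0.221, 0.001]
contact_force: [-1.4, 0.6, 4.8]
gripper_width: 0.384
grip_force: 30.0
```

Call:
play_rows --linear '[[0, 0, 0], [0, 0, -0.04], [0, 0, -0.04], [0, 0, -0.02], [0, 0, 0], [0, 0, 0]]' --twist '[[0, 0, 0], [0, 0, 0], [0, 0, 0], [0, 0, 0], [0, 0, 0], [0, 0, 0]]' --hand '[180, 180, 180, 180, 180, 180]'

```text
clock: 19.65
ee_pos: [0.5563, -0.2625, 0.1106]
orientation: [-3.134, 0.221, 0.0]
contact_force: [-0.6, -0.1, -1.6]
gripper_width: 0.384
grip_force: 30.0
```

Call:
play_rows --linear '[[-0.0096, -0.0372, 0], [-0.0096, -0.0372, 0], [-0.0096, -0.0372, 0], [-0.0096, -0.0372, 0], [-0.0096, -0.0372, 0], [-0.0096, -0.0372, 0], [-0.0096, -0.0372, 0], [-0.0096, -0.0372, 0], [-0.0096, -0.0372, 0], [0, 0, 0], [0, 0, 0], [0, 0, 0]]' --twist '[[0, 0, 0], [0, 0, 0], [0, 0, 0], [0, 0, 0], [0, 0, 0], [0, 0, 0], [0, 0, 0], [0, 0, 0], [0, 0, 0], [0, 0, 0], [0, 0, 0], [0, 0, 0]]' --hand '[180, 180, 180, 180, 180, 180, 180, 180, 180, 180, 180, 180]'

```text
clock: 20.85
ee_pos: [0.5178, 0.0802, 0.1103]
orientation: [3.133, -0.221, -0.002]
contact_force: [0.5, 0.1, -0.1]
gripper_width: 0.382
grip_force: 30.0
```

```bash
python3 - <<'E'
from h import *
im,c=snap('wrist','w6.png')
st=get_state(); print(st['ee_pos'],st['contact_force'],st['gripper_width'])
q=proj(c,[[.5865,.0715,.042],[.5865,.0715,.014]]); print(q)
cv2.imwrite('pics/w6c.png',cv2.resize(im[100:300,180:380,::-1],None,fx=3,fy=3,interpolation=cv2.INTER_CUBIC))
E
```

```text
[0.51786612 0.07996926 0.11043944] [-0.5332491  -0.38715901 -0.19141237] 0.3806979845021909
[[282.62737189 132.86677602]
 [282.80980465 132.67327763]]
```

View pics/w6c.png

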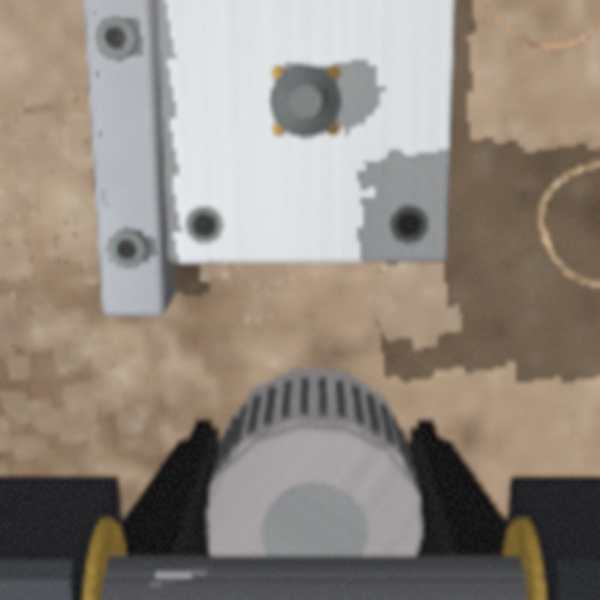

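The crop shows the stud tip at (306,101), the held cap's top disc centred near (315,533), and the plate flush against the left rail.

```bash
python3 - <<'E'
from h import *
_,c=load('w6.png'); st=get_state(); Rm=R.from_rotvec(st['orientation'])
f=lambda x,y:[180+(x+.5)/3-.5,100+(y+.5)/3-.5]
s=onz(c,[f(306,101)],.042)[0]; k=onz(c,[f(315.5,533)],st['ee_pos'][2]+.024)[0]
print(s,k,'stud rel tcp (tool)',Rm.inv().apply(s-st['ee_pos']),'cap rel tcp',Rm.inv().apply(k-st['ee_pos']))
E
```

```text
[0.58626904 0.0722488  0.042     ] [0.5161824  0.079912   0.13443944] stud rel tcp (tool) [ 0.06888186 -0.00204498  0.06836395] cap rel tcp [-0.00168481  0.00030313 -0.02399808]
```

Call:
play_rows --linear '[[0.02, -0.001, 0], [0.02, -0.001, 0], [0.02, -0.0002, 0], [0.0097, 0, 0], [0, 0, 0.02], [0, 0, 0.02], [0, 0, 0.01], [0, 0, 0], [0, 0, 0]]' --twist '[[0, 0, 0], [0, 0, 0], [0, 0, 0], [0, 0, 0], [0, 0, 0], [0, 0, 0], [0, 0, 0], [0, 0, 0], [0, 0, 0]]' --hand '[180, 180, 180, 180, 180, 180, 180, 180, 180]'

```text
clock: 21.8
ee_pos: [0.5874, 0.0731, 0.0615]
orientation: [3.134, -0.221, 0.0]
contact_force: [-0.4, 0.2, -1.1]
gripper_width: 0.384
grip_force: 30.0
```

Call:
play_rows --linear '[[0, 0, 0.003], [0, 0, 0.003], [0, 0, 0.003], [0, 0, 0.003], [0, 0, 0.003], [0, 0, 0]]' --twist '[[0, 0, 0], [0, 0, 0], [0, 0, 0], [0, 0, 0], [0, 0, 0], [0, 0, 0]]' --hand '[180, 180, 180, 180, 180, 180]'

```text
clock: 22.4
ee_pos: [0.5871, 0.0733, 0.0456]
orientation: [3.134, -0.221, -0.001]
contact_force: [-0.1, 0.1, 0.1]
gripper_width: 0.382
grip_force: 30.0
```

Call:
play_rows --linear '[[0, 0, 0.003], [0, 0, 0.003], [0, 0, 0.002], [0, 0, 0.001], [0, 0, 0.001], [0, 0, 0]]' --twist '[[0, 0, 0], [0, 0, 0], [0, 0, 0], [0, 0, 0], [0, 0, 0], [0, 0, 0]]' --hand '[180, 180, 180, 180, 180, 180]'

```text
clock: 23.0
ee_pos: [0.5874, 0.0731, 0.0363]
orientation: [3.134, -0.221, 0.001]
contact_force: [0.3, -2.9, 3.0]
gripper_width: 0.38
grip_force: 30.0
```

Call:
play_rows --linear '[[0, 0, 0.001], [0, 0, 0.001], [0, 0, 0.001], [0, 0, 0.001], [0, 0, 0.001]]' --twist '[[0, 0, 0], [0, 0, 0], [0, 0, 0], [0, 0, 0], [0, 0, 0]]' --hand '[180, 180, 180, 180, 180]'

```text
clock: 23.5
ee_pos: [0.5874, 0.0731, 0.0314]
orientation: [3.134, -0.221, 0.001]
contact_force: [0.2, -4.3, 1.2]
gripper_width: 0.384
grip_force: 30.0
```

Call:
play_rows --linear '[[0, 0, 0.001], [0, 0, 0.001], [0, 0, 0.001], [0, 0, 0.001]]' --twist '[[0, 0, 0], [0, 0, 0], [0, 0, 0], [0, 0, 0]]' --hand '[180, 180, 180, 180]'

```text
clock: 23.9
ee_pos: [0.587, 0.0735, 0.0266]
orientation: [-3.134, 0.221, 0.001]
contact_force: [1.0, -0.9, -0.5]
gripper_width: 0.383
grip_force: 30.0
```

Call:
play_rows --linear '[[0, 0, 0.001], [0, 0, 0.001], [0, 0, 0.001], [0, 0, 0]]' --twist '[[0, 0, 0], [0, 0, 0], [0, 0, 0], [0, 0, 0]]' --hand '[180, 180, 180, 180]'

```text
clock: 24.3
ee_pos: [0.5873, 0.0735, 0.0254]
orientation: [-3.134, 0.221, -0.001]
contact_force: [-4.7, -1.1, 15.1]
gripper_width: 0.381
grip_force: 30.0
```

Call:
play_rows --linear '[[0, 0, 0.001], [0, 0, 0]]' --twist '[[0, 0, 0], [0, 0, 0]]' --hand '[180, 180]'

```text
clock: 24.5
ee_pos: [0.5873, 0.0735, 0.0253]
orientation: [-3.134, 0.22, -0.002]
contact_force: [-8.4, -0.8, 26.0]
gripper_width: 0.385
grip_force: 30.0
```

Call:
play_rows --linear '[[0, 0, 0], [0, 0, 0], [0, 0, 0], [0, 0, 0], [0, 0, 0], [0, 0, 0], [0, 0, 0], [0, 0, 0]]' --twist '[[0, 0, 0], [0, 0, 0], [0, 0, 0], [0, 0, 0], [0, 0, 0], [0, 0, 0], [0, 0, 0], [0, 0, 0]]' --hand '[180, 180, 180, 180, 180, 180, 180, 180]'

```text
clock: 25.3
ee_pos: [0.5873, 0.0735, 0.0253]
orientation: [-3.134, 0.221, -0.002]
contact_force: [-8.6, -1.1, 26.3]
gripper_width: 0.382
grip_force: 30.0
```

```bash
python3 - <<'E'
from h import *
s1,_=snap('side','s7.png'); im,c=snap('wrist','w7.png')
st=get_state(); print(st['ee_pos'],st['contact_force'],st['grip_force'])
a=cv2.resize(im[100:400,150:430,::-1],(560,600),interpolation=cv2.INTER_CUBIC); cv2.imwrite('pics/c7.png',a)
E
```

```text
[0.58729804 0.07351397 0.0253155 ] [-8.09895325 -1.29189051 25.86404101] 30.00490171601996
```

View pics/c7.png

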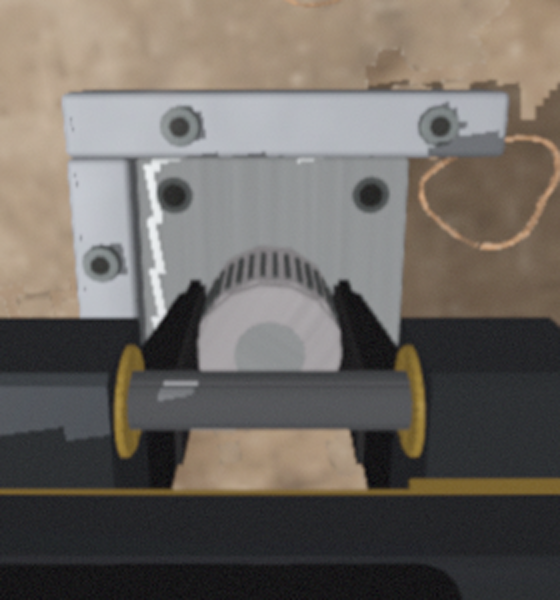

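The plate is flush with both rails: no gap at the far rail (row 157) or the left rail (column 137). The cap sits at (270,320), and the push is steady at 26 N, so I'm handing the job in.

```bash
python3 -c "
from rig import *
print(sign_off())"
```

```text
the job is handed in; nothing more can be done
None
```

The job is handed in (no verdict came back): the plate lies against both rails, the cap went down to its expected seat height on the stud, and the gripper still bears down with about 26 N; the ring, nut and arbor were not handled.

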